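Press a test panel in the conservation studio's bench press

TASK

Slide the tray with the little painted test panel fully into the green bench press, up against its stop. Then take the grey keyed handle from its wooden stand, put its shaft into the hub on top of the press, turn it until the key slips home and the collar sits on the hub, and keep pushing the hub down to the bottom of its spring travel so that the plate presses on the panel. Finish still gripping the handle and holding the hub down; do not knock the jar, the brass weight or the spatula about.

Things in the scene. Friction and masses are not known exactly. Their poses are not given: they have to be found in the camera images.
- press: Green bench press, bolted down: two pillars 70 mm long (x), 96 mm apart inside, 55 mm high, under a beam 70 x 120 mm with its top 80 mm up. Origin on the bench midway between the pillars; the tray slides in along +x, z up. Guides 20 mm high flare open on the -x side, ending 63 mm from the origin; a stop bar 14 mm high on the +x side halts the tray. Feet reach 86 mm to the sides.
- press_seat (a point): Where the middle of the tray (tray_mid) is when it touches the stop bar: between the press's pillars, 4 mm above the bench, axes as the press (+x: the way the tray slides in). The platen above hangs 29 mm over the bench, so the loaded tray (20 mm) passes under it.
- hub_mouth (a point): Centre of the upper face of the aluminium hub on the press (54 mm across, 36 mm high; face 140 mm above the bench at rest), right above the seat. Through bore 18 mm wide, with a keyway 8.5 mm wide cut to 18 mm from the axis, full length. +x points from the axis to the keyway, marked by a red line on face and side; z up. Its heading differs each time; it does not turn (0.6 N m).
- hub (a joint): How far the hub is pushed down, m: 0 at rest, 0.016 at the hard bottom stop. A spring lifts it: about 4 N starts it moving, 7 N at 9 mm, where the platen below meets the panel in the tray, then a quick rise to 10 N and about 15 N at the bottom. When let go it comes back up.
- platen_face (a point): Centre of the underside of the steel platen, 56 mm square, 12 mm thick, under the press's beam: goes down with the hub, 29 mm above the bench at rest. It is itself sprung against the hub, so after meeting the panel it stays while the hub goes on down.
- tray_tab (a point): Middle of the tray's black upright grip tab, where to pinch it, 26 mm above the bench. Tab: 40 mm long (x), 12 mm thick (y), from the bench to 44 mm up. Axes as tray_mid; this point lies 105 mm behind (-x of) tray_mid, joined to the tray by a low bar 12 mm wide.
- tray_mid (a point): Middle of the aluminium tray, on its 4 mm floor. Tray 100 mm long (x) by 90 mm wide (y), rims 14 mm high, flat on the bench, about 0.4 kg; +x is its front end, which enters the press first. Clearance in the press is 3 mm each side.
- panel_mid (a point): Centre of the wooden test panel with a painted top, 64 x 64 x 16 mm, about 60 g, lying loose in the tray's 72 mm square recess, its top 20 mm above the bench.
- key_grip (a point): Centre of the handle of the keyed shaft: grey block 40 mm (x) by 26 mm (y) by 56 mm high, gripped across the 26 mm. z up, away from the shaft. +x is the side of the brass key on the shaft, marked by a red line on the handle's top and side. A round collar 46 mm across lies 28 to 32 mm below this point. About 0.18 kg.
- key_tip (a point): Lower end of the shaft, 64 mm below key_grip, same axes. Shaft 16 mm across, first 8 mm tapered, 32 mm long up to the collar. Brass key 6 mm wide, out to 16 mm from the axis on +x, from 15 mm above the tip up to the collar: the plain nose enters the bore at any angle, the key then rests on the hub until over the keyway. Home: collar on hub, tip 32 mm below hub_mouth.
- stand: Pale wooden block 72 x 72 mm, 45 mm high, fixed, with a loose 34 mm hole in which the keyed shaft stands upright, its collar resting on the block. Origin at the centre of the underside.
- jar: Amber jar with a white lid, 56 mm across, 58 mm high, origin under its centre. Leave it alone.
- weight: Small brass weight with a knob, 36 mm across, 37 mm high, origin under its centre. Leave it alone.
- spatula: Small spatula, 160 mm long, lying flat on the bench. Leave it alone.
There are look-alikes about, which are no part of the job. Of the things shaped like the part that bears tray_tab, the aluminium one is meant.

How it is judged:
By the outcome, as a careful person would: the job done as asked, in the order asked, and still so for the second after the job is handed in, while the arm keeps its last pose, push and grip.
It also fails if it takes over 67 s, if anything falls off the work surface, if the arm or the gripper's body presses on something with over 40 N, if the wrist force passes 120 N, or if a joint passes its speed limit or range.

ROBOT

A 6-joint arm with a two-finger parallel gripper is mounted at the origin on the work surface. World frame = base frame: x ahead of the robot, y to its left, z up, the work surface at z = 0. Lengths are in m, angles in rad, forces in N, time in s.
With the tool pointing down it reaches from about 0.3 to 0.775 m from the base axis. Payload 14.6 kg.
Tool frame: the origin (TCP) lies between the finger pads; the fingertips stand 22 mm ahead of it and the grasp point (between the pads) lies 3 mm ahead of it (ctrl.tip_extent is the distance from the TCP to the fingertips, in m); z points along the fingers, y is the line along which they close (so a half turn about z gives the same grasp; the last joint's range is limited). The gripper opens to 94 mm and grips with 3 to 60 N. Pads are 16 mm wide; open, the fingers measure 119 mm over their backs; the gripper's body (75 mm by 177 mm) begins 78 mm behind the grasp point.
Start: joints at [-1.2, 0.3, 1.521, -0, 1.321, -0.067], TCP at [0.233, -0.498, 0.227] pointing down, gripper open.
Joint ranges: [-3.03, 3.03], [-0.79, 2.21], [0.23, 2.52], [-1.04, 4.18], [0, 3.07], [-2.55, 2.55]. Speed limits (rad/s): [2.22, 2.22, 2.57, 3.14, 3.14, 3.14].

INTERFACE

Orientations are given as a rotation vector (axis times angle).
In Python, from plant import ctrl, cams gives the robot as it stands.
- The arm moves only by the tool step_arm, never from a script. Its arguments are lists of equal length, an entry for each row: "slide": the shift along the world's x, y, z scaled (see below), a list of three; "delta_rot": the turn, a rotation vector about the world's x, y, z scaled (see below), a list of three; "grip": the closure, from -1 (fully open) to 1 (shut). A call has 1 to 10 rows; each row is the pose to reach, as a shift and turn from the pose commanded when the call began; what a row does not reach only later rows make up. The controller multiplies each number of a shift by 0.1 m and each number of a turn by 0.5 rad. A row lasts 1/10 s, in which the tool goes at most 50 mm and 8.59 degrees, less where a joint would pass 70% of its speed; a pose out of reach is approached as far as the arm can. A call with a number of a shift or a turn outside -1 to 1 is refused whole. A call with a gripper value outside its range is refused whole. The fingers move at their own pace and stop on an object; "newtons" is the grip in N (left out, the last holds). Time passes only in rows, so rows that repeat a pose let the fingers close. It gives the time, the measured TCP pose, the force, the opening and the grip force at its end, in the units of the state.
- ctrl.observe(): the state, without advancing time (a new reading comes with each control period).
- cams.capture(name): name is "scene" or "top"; returns the picture (480x640x3 uint8, red, green, blue); there is no depth.
- cams.camera_info(name): a dict with "K" (3x3 intrinsics, pixels), "dist" ([k1, k2, p1, p2, k3] as OpenCV has them; the pictures are not rectified), "origin" and "orientation" of the camera in the world. Camera axes: x right, y down, z forward; pixel columns grow to the right and rows downward; lengths in m; the calibration is good to about 2 mm. A picture is of the moment at which its call begins. camera_info takes no time and is no camera call.
- ctrl.sign_off(): hands the job in; it is judged then, once.
The state is a dict: "clock": time; "qpos": joint angles; "qvel": joint speeds; "effort": joint torques, N m; "eef_pos": TCP position; "tool_rot": TCP orientation; "force": force on the tool from outside, world axes, zero at the start; "wrist_torque": the same for the moment, N m; "grip_width": finger opening in m; "grasp_force": force on a finger pad.
Only numpy, scipy, OpenCV 4.12 (cv2) and the standard library are available. Lean on these libraries where they do the work, as an engineer would, in place of code of your own. Each camera call takes 0.05 s, during which the arm holds its last target. There are 200 camera calls.

## Working session

There is one attempt and no reset: what is moved stays moved. The work goes in short steps, Python scripts to look and compute and a tool call to move; the robot and the scene stay as the last step left them, time stands still between calls to the robot, and variables do not carry over. Pictures are saved under pics/ and viewed, at most 13 in all, crops included, and the job is handed in when it is done.

Besides the shell and the picture viewer there is one more tool, called after "Emit:" as a command line: name --argument value ..., lists and objects as JSON in quotes. step_arm: Moves the arm, as the interface text tells. Its arguments: {"type":"object","properties":{"slide":{"type":"array","items":{"type":"array","items":{"type":"number"}}},"delta_rot":{"type":"array","items":{"type":"array","items":{"type":"number"}}},"grip":{"type":"array","items":{"type":"number"}},"newtons":{"type":"number"}},"required":["slide","delta_rot","grip"]}

```bash
mkdir -p pics; ls
python3 - <<'E'
from plant import ctrl,cams
import cv2,numpy as np
for n in("scene","top"):
    im=cams.capture(n); cv2.imwrite(f"pics/{n}0.png",im[:,:,::-1]); i=cams.camera_info(n); print(n,i)
print(ctrl.observe())
E
```

```text
pics
scene {'K': array([[535.97091672,   0.        , 321.33002452],
       [  0.        , 535.97091672, 242.63315502],
       [  0.        ,   0.        ,   1.        ]]), 'dist': array([-0.03438042,  0.        ,  0.        ,  0.        ,  0.        ]), 'origin': array([ 1.09454965, -0.69956374,  0.96898702]), 'orientation': array([-2.20838177, -0.80006841,  0.35926751])}
top {'K': array([[623.0691345 ,   0.        , 323.07127799],
       [  0.        , 623.0691345 , 251.46498206],
       [  0.        ,   0.        ,   1.        ]]), 'dist': array([-0.203993,  0.      ,  0.      ,  0.      ,  0.      ]), 'origin': array([0.32460922, 0.00640719, 1.30886795]), 'orientation': array([-2.13994197,  2.17255661, -0.13701475])}
{'clock': 0.1, 'qpos': array([-1.19959739e+00,  3.00419761e-01,  1.52154203e+00, -3.08931498e-05,
        1.32072302e+00, -6.65964759e-02]), 'qvel': array([-0.00060121, -0.00208067, -0.0005836 ,  0.00171916,  0.00075639,
        0.00028197]), 'effort': array([-3.92265538e-04, -5.32644904e+01, -3.53285122e+01,  7.08403392e-02,
        2.34514161e-02, -6.59859325e-05]), 'eef_pos': array([ 0.23307832, -0.4979187 ,  0.22693101]), 'tool_rot': array([-3.06557417e+00, -6.81986972e-01,  3.06634026e-04]), 'force': array([0.50531628, 0.13206054, 0.55967203]), 'wrist_torque': array([-0.01145109,  0.02661054,  0.02298454]), 'grasp_force': 0.0, 'grip_width': 0.09392351263181885}
```

View pics/scene0.png

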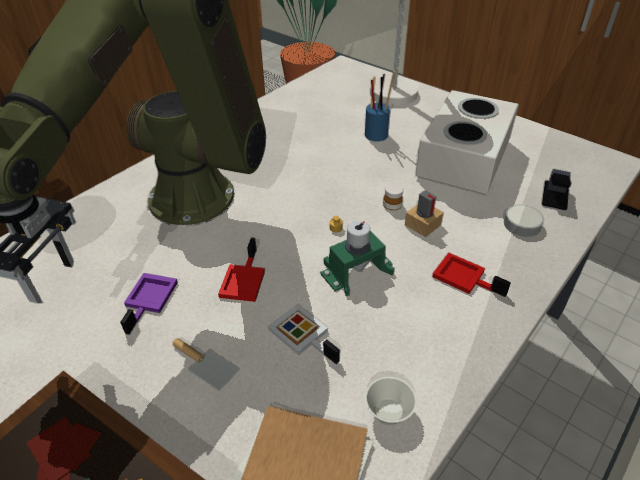

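View pics/top0.png

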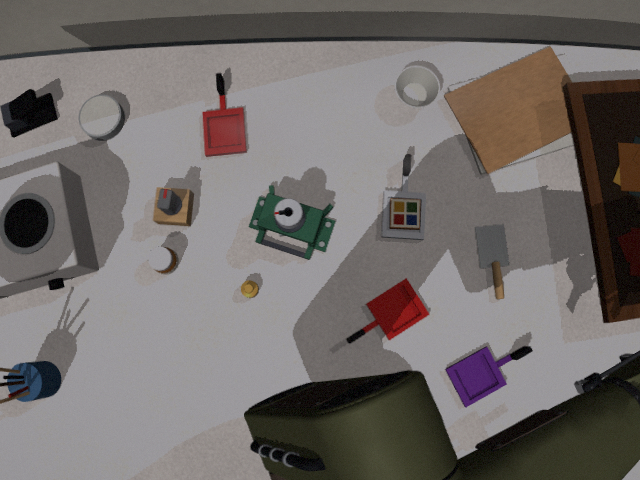

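The top view (image up = world +x, left = +y) shows the press around (290,220), with its silver stop bar at (287,245). The aluminium tray is at (404,213) with its tab at (407,163). The stand and key are at (173,205), the jar at (162,260), the weight at (250,288) and the spatula at (493,260). I'll zoom in on the press, tray and stand.

```bash
cat > h.py <<'E'
from plant import ctrl,cams
import cv2,numpy as np
from scipy.spatial.transform import Rotation as R
def ray(n,uv):
    i=cams.camera_info(n); p=cv2.undistortPoints(np.float64(uv).reshape(-1,1,2),i["K"],i["dist"]).reshape(-1,2)
    d=np.c_[p,np.ones(len(p))]@R.from_rotvec(i["orientation"]).as_matrix().T
    return i["origin"],d
def plane(n,uv,z):
    o,d=ray(n,uv); return o+d*((z-o[2])/d[:,2])[:,None]
def proj(n,P):
    i=cams.camera_info(n); r=R.from_rotvec(i["orientation"]).inv()
    return cv2.projectPoints(np.float64(P).reshape(-1,3),r.as_rotvec(),-r.apply(i["origin"]),i["K"],i["dist"])[0].reshape(-1,2)
def tri(ua,ub):
    A=0;b=0
    for n,u in(("scene",ua),("top",ub)):
        o,d=ray(n,[u]); d=d[0]/np.linalg.norm(d[0]); M=np.eye(3)-np.outer(d,d); A=A+M; b=b+M@o
    return np.linalg.solve(A,b)
E
python3 - <<'E'
import cv2,numpy as np
a=cv2.imread("pics/top0.png"); s=cv2.imread("pics/scene0.png")
c=[cv2.resize(x,(400,300),interpolation=cv2.INTER_CUBIC) for x in (a[165:270,230:370],a[140:245,340:480],a[160:265,120:260],s[215:296,310:418])]
cv2.imwrite("pics/z.png",np.vstack([np.hstack(c[:2]),np.hstack(c[2:])]))
E
```

```text
(no output)
```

View pics/z.png

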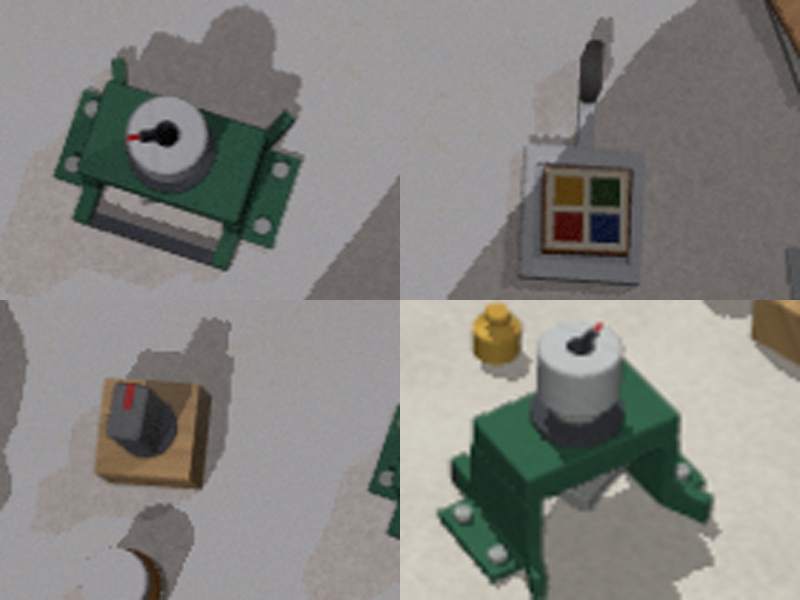

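The crops give clear features. The hub face centre is near crop (168,135), with the red keyway line to its left. The four foot bolts are at (91,107), (72,163), (280,170) and (263,226). The tray rim, the tab, the stand and the handle with its red line (pointing up) are all visible too.

```bash
cat > m.py <<'E'
from h import *
a=cv2.imread("pics/top0.png"); s=cv2.imread("pics/scene0.png")
np.set_printoptions(precision=4,suppress=True)
def cont(img,box,f,scale=4):
    x0,y0,x1,y1=box; c=cv2.resize(img[y0:y1,x0:x1],None,fx=scale,fy=scale,interpolation=cv2.INTER_CUBIC)
    m=(f(c.astype(int))*255).astype(np.uint8)
    k=max(cv2.findContours(m,cv2.RETR_EXTERNAL,cv2.CHAIN_APPROX_NONE)[0],key=cv2.contourArea)
    return (k.reshape(-1,2)+.5)/scale-.5+[x0,y0]
def hdg(v): return np.degrees(np.arctan2(v[1],v[0]))
if __name__=="__main__":
    S=1/2.857
    cr=lambda p,o:np.float64(p)*S+o-.3
    b=plane("top",cr([(91,107),(72,163),(280,170),(263,226)],(230,165)),.008)
    print("bolts",b,"mean",b.mean(0)); print("xdir",hdg(b[1]+b[3]-b[0]-b[2]),"ydir",hdg(b[2]+b[3]-b[0]-b[1]))
    sb=plane("top",cr([(92,222),(218,262)],(230,165)),.014); print("stopbar hd",hdg(sb[1]-sb[0]),sb)
    k=cont(a,(265,190,315,235),lambda c:c.min(2)>165); (u,v),r=cv2.minEnclosingCircle(k.astype(np.float32))
    e=cv2.fitEllipse(cv2.convexHull(k.astype(np.float32))); print("hub px",(u,v),r,e)
    H=plane("top",[e[0]],.14)[0]; print("hub",H, "rad",np.linalg.norm(plane("top",[(e[0][0]+e[1][0]/2,e[0][1])],.14)[0]-H))
    red=lambda c:(c[...,2]>c[...,1]+50)&(c[...,2]>c[...,0]+50)
    k=cont(a,(265,190,290,235),red); q=plane("top",[k.mean(0)],.14)[0]; print("keyway",k.mean(0),q,hdg((q-H)[:2]))
    k=cont(s,(340,215,375,260),lambda c:c.min(2)>175); 
    print("hub scene px",cv2.boundingRect(k.astype(np.float32)),"proj",proj("scene",[H]))
    k=cont(a,(155,180,180,215),red); q=plane("top",[k.mean(0)],.10); print("key red",k.mean(0),k.min(0),k.max(0),q)
    # handle top corners from crop: 
    hc=plane("top",cr([(111,85),(148,87),(142,142),(107,138)],(120,160)),.045+.032+.028); print("handle corners",hc,hc.mean(0))
    st=plane("top",cr([(107,78),(210,86),(190,189),(96,173)],(120,160)),.045); print("stand",st,st.mean(0))
    t=plane("top",cr([(527,144),(644,150),(638,283),(518,277)],(340-140,140)),.014); print("tray",t,t.mean(0),[np.linalg.norm(t[i]-t[i-1]) for i in range(4)])
    k=cont(a,(398,148,416,180),lambda c:c.max(2)<75); print("tab px",k.min(0),k.max(0),cv2.minAreaRect(k.astype(np.float32)))
E
python3 m.py
```

```text
bolts [[ 0.598   0.1341  0.008 ]
 [ 0.5558  0.1483  0.008 ]
 [ 0.548  -0.0062  0.008 ]
 [ 0.5063  0.0071  0.008 ]] mean [0.552  0.0708 0.008 ]
xdir 161.91830200866963 ydir -109.45551130200806
stopbar hd -108.55525928655753 [[0.5103 0.1329 0.014 ]
 [0.4793 0.0404 0.014 ]]Traceback (most recent call last):
  File "m.py", line 17, in <module>
    e=cv2.fitEllipse(cv2.convexHull(k.astype(np.float32))); print("hub px",(u,v),r,e)
cv2.error: OpenCV(4.12.0) /io/opencv/modules/imgproc/src/shapedescr.cpp:361: error: (-201:Incorrect size of input array) There should be at least 5 points to fit the ellipse in function 'fitEllipseNoDirect'
```

```bash
sed -i 's/c.min(2)>165/c.min(2)>150/; s/c.min(2)>175/c.min(2)>150/' m.py
python3 - <<'E'
import cv2;a=cv2.imread("pics/top0.png");print(a[202:222:2,270:306:4].tolist()[3], a[225,288],a[195,250]); print(a[206:220,266:284].max(2).min(), [tuple(x) for x in a[212,274:284]])
E
python3 m.py
```

```text
[[59, 77, 43], [80, 88, 66], [151, 149, 148], [152, 146, 147], [34, 31, 29], [57, 56, 54], [153, 148, 150], [151, 147, 146], [60, 60, 55]] [144 140 139] [157 153 157]
8 [(np.uint8(78), np.uint8(83), np.uint8(101)), (np.uint8(48), np.uint8(50), np.uint8(133)), (np.uint8(39), np.uint8(37), np.uint8(133)), (np.uint8(36), np.uint8(37), np.uint8(133)), (np.uint8(38), np.uint8(39), np.uint8(112)), (np.uint8(42), np.uint8(41), np.uint8(37)), (np.uint8(21), np.uint8(21), np.uint8(22)), (np.uint8(23), np.uint8(22), np.uint8(20)), (np.uint8(22), np.uint8(20), np.uint8(18)), (np.uint8(13), np.uint8(16), np.uint8(12))]
bolts [[ 0.598   0.1341  0.008 ]
 [ 0.5558  0.1483  0.008 ]
 [ 0.548  -0.0062  0.008 ]
 [ 0.5063  0.0071  0.008 ]] mean [0.552  0.0708 0.008 ]
xdir 161.91830200866963 ydir -109.45551130200806
stopbar hd -108.55525928655753 [[0.5103 0.1329 0.014 ]
 [0.4793 0.0404 0.014 ]]
hub px (279.4075927734375, 218.380615234375) 5.178926944732666 ((281.7828369140625, 218.5156707763672), (6.984656810760498, 13.576295852661133), 126.29869842529297)
hub [0.5377 0.0825 0.14  ] rad 0.006669840881622
[... 198 characters left out ...]
.6013 0.3213 0.1   ]]
handle corners [[0.6081 0.3329 0.105 ]
 [0.6059 0.3062 0.105 ]
 [0.5667 0.3095 0.105 ]
 [0.5702 0.3347 0.105 ]] [0.5877 0.3208 0.105 ]
stand [[0.6276 0.3524 0.045 ]
 [0.6196 0.2746 0.045 ]
 [0.5432 0.2881 0.045 ]
 [0.5565 0.3587 0.045 ]] [0.5867 0.3185 0.045 ]
tray [[ 0.619  -0.1276  0.014 ]
 [ 0.6135 -0.2154  0.014 ]
 [ 0.513  -0.2069  0.014 ]
 [ 0.5188 -0.1179  0.014 ]] [ 0.5661 -0.1669  0.014 ] [np.float64(0.10065173508331968), np.float64(0.0879867179741218), np.float64(0.10081628525290115), np.float64(0.08917470342150127)]
tab px [402.375 153.625] [410.875 175.625] ((406.4200134277344, 164.58567810058594), (7.677290439605713, 22.203264236450195), 3.8785247802734375)
```

```bash
sed -i 's/c.min(2)>150/c.min(2)>125/' m.py; python3 m.py | grep -A1 -E "hub|keyw"
python3 - <<'E'
from m import *
k=cont(a,(398,148,416,180),lambda c:c.max(2)<60); r=cv2.boxPoints(cv2.minAreaRect(k.astype(np.float32))); print("tab box",plane("top",r,.044), plane("top",[k.mean(0)],.035))
hull=cv2.convexHull(cont(a,(265,190,315,235),lambda c:c.min(2)>125).astype(np.float32))[:,0]
P=plane("top",hull,.14)
from scipy.optimize import least_squares
f=least_squares(lambda q:np.hypot(P[:,0]-q[0],P[:,1]-q[1])-q[2],[.55,.07,.027],loss="soft_l1",f_scale=.0005).x; print("hub circ",f)
red=plane("top",[cont(a,(265,190,290,235),lambda c:(c[...,2]>c[...,1]+50)&(c[...,2]>c[...,0]+50)).mean(0)],.14)[0]; print(hdg(red[:2]-f[:2]))
print("beam chk", proj("scene",[[f[0],f[1],.14]]))
ks=cont(s,(345,215,375,250),lambda c:c.max(2)<60); print("bore scene px",ks.min(0),ks.max(0),ks.mean(0))
E
```

```text
hub px (287.8863525390625, 211.81716918945312) 13.5896577835083 ((287.8507385253906, 211.7891387939453), (26.669816970825195, 27.02524185180664), 33.57630157470703)
hub [0.5506 0.0708 0.14  ] rad 0.02547933944389917
keyway [276.275  212.5938] [0.5494 0.093  0.14  ] 93.07352237958575
hub scene px (339, 214, 36, 29) proj [[358.245  227.7654]]
key red [164.7238 193.125 ] [162.875 188.625] [166.625 197.875] [[0.6013 0.3213 0.1   ]]
tab box [[ 0.6435 -0.1637  0.044 ]
 [ 0.6906 -0.1679  0.044 ]
 [ 0.6897 -0.1827  0.044 ]
 [ 0.6426 -0.1784  0.044 ]] [[ 0.6689 -0.1746  0.035 ]]
hub circ [0.5506 0.0708 0.0259]
93.27821333354491
beam chk [[358.2793 227.7729]]
bore scene px [348.625 242.875] [369.875 249.375] [359.8091 247.6934]
```

The hub is at (0.5506, 0.0708) with the keyway at 93°, and it agrees with the bolt centroid. The press heading is about 161°. The tray centre is (0.566, -0.167), heading 175°. I'll go to the tab and grip it about 8 mm towards the tray for reach.

Emit:
step_arm --slide '[[1, 0.8, 0], [1, 0.8, 0], [1, 0.8, 0]]' --delta_rot '[[0, 0, -0.35], [0, 0, -0.35], [0, 0, -0.35]]' --grip '[-1, -1, -1]'

```text
clock: 0.4
eef_pos: [0.3347, -0.4163, 0.2272]
tool_rot: [-3.114, -0.41, 0.0]
force: [0.4, -0.7, 0.1]
grip_width: 0.0939
grasp_force: 0.0
```

Emit:
step_arm --slide '[[1, 0.8, 0], [1, 0.8, 0], [1, 0.8, 0]]' --delta_rot '[[0, 0, -0.35], [0, 0, -0.35], [0, 0, -0.35]]' --grip '[-1, -1, -1]'

```text
clock: 0.7
eef_pos: [0.4349, -0.336, 0.2272]
tool_rot: [-3.138, -0.137, 0.0]
force: [-0.8, -0.4, 0.9]
grip_width: 0.0941
grasp_force: 0.0
```

Emit:
step_arm --slide '[[1, 0.8, 0], [1, 0.8, 0], [1, 0.8, 0]]' --delta_rot '[[0, 0, -0.35], [0, 0, -0.35], [0, 0, -0.35]]' --grip '[-1, -1, -1]'

```text
clock: 1.0
eef_pos: [0.535, -0.2558, 0.2271]
tool_rot: [-3.138, 0.137, 0.001]
force: [-0.1, -1.2, -1.9]
grip_width: 0.0942
grasp_force: 0.0
```

Emit:
step_arm --slide '[[1, 0.8, -0.5], [1, 0.8, -0.5], [1, 0.8, -0.5], [1, 0.8, -0.5]]' --delta_rot '[[0, 0, 0], [0, 0, 0], [0, 0, 0], [0, 0, 0]]' --grip '[-1, -1, -1, -1]'

```text
clock: 1.4
eef_pos: [0.6345, -0.1747, 0.174]
tool_rot: [-3.137, 0.131, 0.007]
force: [0.0, 0.3, -0.1]
grip_width: 0.0941
grasp_force: 0.0
```

Emit:
step_arm --slide '[[0.3, 0.03, -0.5], [0.3, 0.03, -0.5], [0.3, 0.03, -0.5], [0.3, 0.03, -0.5]]' --delta_rot '[[0, 0, 0], [0, 0, 0], [0, 0, 0], [0, 0, 0]]' --grip '[-1, -1, -1, -1]'

```text
clock: 1.8
eef_pos: [0.663, -0.1758, 0.1291]
tool_rot: [3.138, -0.138, 0.002]
force: [0.5, 0.1, -0.1]
grip_width: 0.0938
grasp_force: 0.0
```

Run:
```python
from h import *
o=ctrl.observe(); print(o["eef_pos"],o["qpos"],R.from_rotvec(o["tool_rot"]).as_matrix()[:,1],R.from_rotvec(o["tool_rot"]).as_matrix()[:,2])
im=cams.capture("scene")[:,:,::-1]; cv2.imwrite("pics/s1.png",cv2.resize(im[200:410,200:480],(800,600)))
```

```text
[ 0.66300032 -0.17581017  0.12908437] [-3.12568651e-01  6.87331786e-01  1.18357104e+00 -6.93594629e-05
  1.26914165e+00  1.34598385e+00] [-8.76234062e-02 -9.96153588e-01  4.09716613e-04] [ 1.45279644e-03 -5.39088650e-04 -9.99998799e-01]
```

View pics/s1.png

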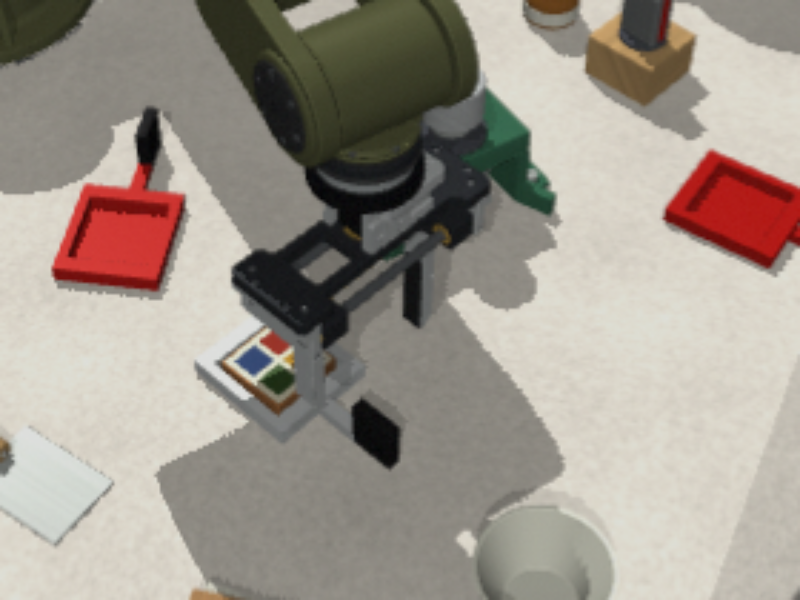

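The gripper is over the tab, with its fingers straddling it and the black tab at about (375,430) in the crop. Next: descend and pinch.

Emit:
step_arm --slide '[[0, 0.01, -0.5], [0, 0.01, -0.8], [0, 0.01, -1], [0, 0.01, -1], [0, 0.01, -1]]' --delta_rot '[[0, 0, 0], [0, 0, 0], [0, 0, 0], [0, 0, 0], [0, 0, 0]]' --grip '[-1, -1, -1, -1, -1]'

```text
clock: 2.35
eef_pos: [0.6637, -0.1747, 0.0297]
tool_rot: [3.138, -0.137, 0.004]
force: [0.0, 0.4, -0.2]
grip_width: 0.094
grasp_force: 0.0
```

Emit:
step_arm --slide '[[0, 0, 0], [0, 0, 0], [0, 0, 0], [0, 0, 0], [0, 0, 0], [0, 0, 0], [0, 0, 0], [0, 0, 0]]' --delta_rot '[[0, 0, 0], [0, 0, 0], [0, 0, 0], [0, 0, 0], [0, 0, 0], [0, 0, 0], [0, 0, 0], [0, 0, 0]]' --grip '[1, 1, 1, 1, 1, 1, 1, 1]' --newtons 30

```text
clock: 3.15
eef_pos: [0.6632, -0.1741, 0.0274]
tool_rot: [-3.139, 0.137, 0.0]
force: [0.1, -0.5, -0.0]
grip_width: 0.033
grasp_force: 0.0
```

Run:
```python
from h import *
o=ctrl.observe(); print(o["eef_pos"],o["grip_width"],R.from_rotvec(o["tool_rot"]).as_matrix()[:,1])
```

```text
[ 0.66315672 -0.17411131  0.02739745] 0.033049509751778935 [-8.70831008e-02 -9.96201050e-01 -2.92438946e-05]
```

Emit:
step_arm --slide '[[0, 0, 0], [0, 0, 0], [0, 0, 0], [0, 0, 0], [0, 0, 0]]' --delta_rot '[[0, 0, 0], [0, 0, 0], [0, 0, 0], [0, 0, 0], [0, 0, 0]]' --grip '[1, 1, 1, 1, 1]'

```text
clock: 3.65
eef_pos: [0.6632, -0.174, 0.0274]
tool_rot: [-3.138, 0.137, 0.0]
force: [-0.9, 0.8, -0.1]
grip_width: 0.0119
grasp_force: 30.0
```

```bash
cat > tr.py <<'E'
from m import *
import sys
a=cams.capture("top")[:,:,::-1].copy(); cv2.imwrite("pics/"+sys.argv[1],a)
E
python3 tr.py t2.png
python3 - <<'E'
import cv2
a=cv2.imread("pics/t2.png");cv2.imwrite("pics/t2c.png",cv2.resize(a[130:280,230:430],(800,600),interpolation=cv2.INTER_CUBIC))
E
```

```text
(no output)
```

View pics/t2c.png

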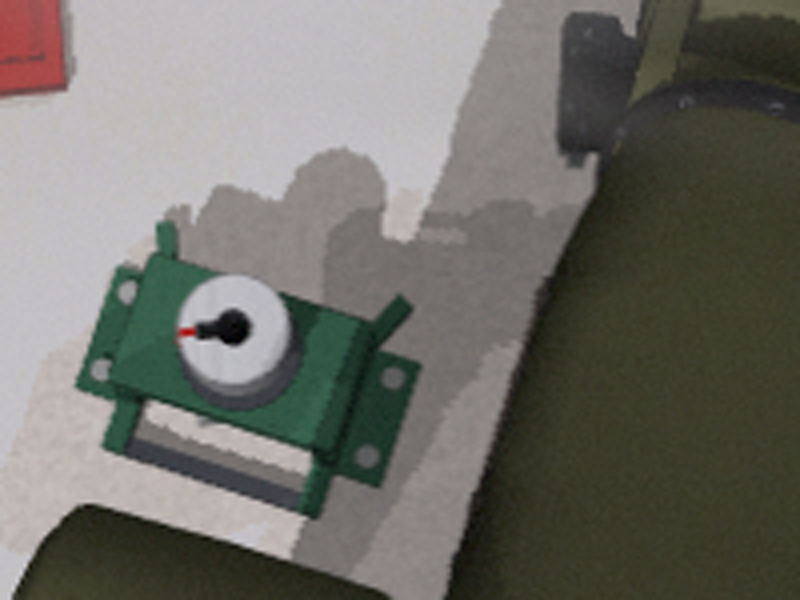

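The grip reads 30 N at 12 mm opening, so it has the tab. The picture shows the press unobstructed, with flares at about (165,235) and (400,305) in the crop. Next: back out, rotate, then swing in front of the press.

Emit:
step_arm --slide '[[0.1, 0.08, 0], [0.22, 0.18, 0], [0.34, 0.3, 0], [0.46, 0.42, 0], [0.56, 0.52, 0], [0.62, 0.58, 0], [0.62, 0.58, 0], [0.62, 0.58, 0]]' --delta_rot '[[0, 0, -0.06], [0, 0, -0.14], [0, 0, -0.24], [0, 0, -0.34], [0, 0, -0.42], [0, 0, -0.48], [0, 0, -0.48], [0, 0, -0.48]]' --grip '[1, 1, 1, 1, 1, 1, 1, 1]'

```text
clock: 4.5
eef_pos: [0.7251, -0.1161, 0.0275]
tool_rot: [-3.1, 0.51, -0.0]
force: [0.0, 0.2, 0.7]
grip_width: 0.0119
grasp_force: 30.0
```

Emit:
step_arm --slide '[[0.02, 0.08, 0], [0.05, 0.2, 0], [0.1, 0.35, 0], [0.15, 0.5, 0], [0.21, 0.65, 0], [0.26, 0.8, 0], [0.3, 0.93, 0], [0.32, 1, 0], [0.32, 1, 0]]' --delta_rot '[[0, 0, 0], [0, 0, 0], [0, 0, 0], [0, 0, 0], [0, 0, 0], [0, 0, 0], [0, 0, 0], [0, 0, 0], [0, 0, 0]]' --grip '[1, 1, 1, 1, 1, 1, 1, 1, 1]'

```text
clock: 5.4
eef_pos: [0.7575, -0.0146, 0.0274]
tool_rot: [-3.099, 0.51, -0.0]
force: [0.9, 2.3, 0.6]
grip_width: 0.0121
grasp_force: 30.0
```

Run:
```python
from h import *
o=ctrl.observe(); y=R.from_rotvec(o["tool_rot"]).as_matrix()[:,1]; print(o["eef_pos"],o["grip_width"],np.degrees(np.arctan2(y[1],y[0])),o["qpos"],o["force"])
d=np.array([-.9472,.3206]);l=np.array([-.3206,-.9472]);r=o["eef_pos"][:2]-[.5508,.0708];print(r@d,r@l)
im=cams.capture("scene")[:,:,::-1]; cv2.imwrite("pics/s3.png",cv2.resize(im[190:370,270:510],(800,600),interpolation=cv2.INTER_CUBIC))
```

```text
[ 0.75745655 -0.01455055  0.02740305] 0.012066225028052472 -108.6853521446992 [-6.77684061e-02  9.62932590e-01  9.46969706e-01  7.47235913e-04
  1.23137130e+00  1.82890021e+00] [0.90693386 2.30585682 0.63198191]
-0.22310847539276144 0.0145899516251221
```

View pics/s3.png

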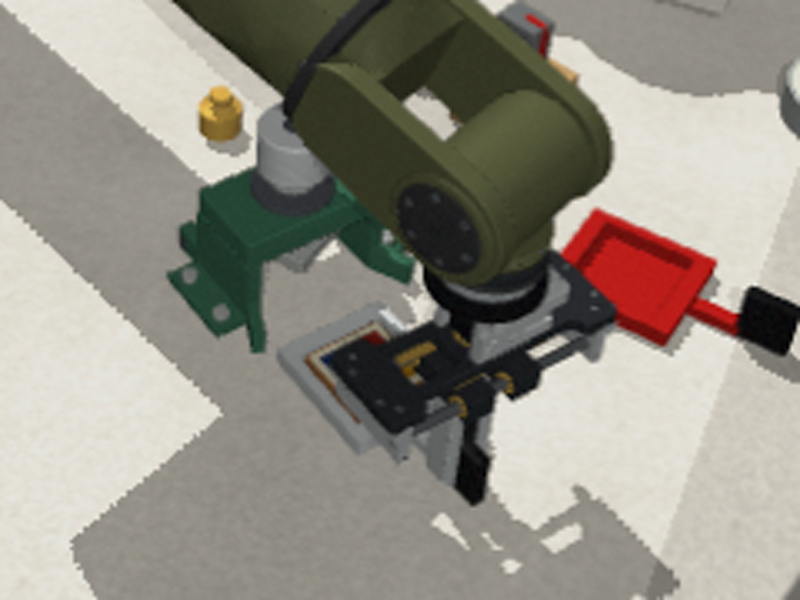

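The tray is in front of the press mouth, at about (345,370) in the crop. A 14.6 mm lateral correction remains. I'll align it and then slide in.

Emit:
step_arm --slide '[[0.02, 0.07, 0], [0.05, 0.14, 0], [0.05, 0.14, 0], [0.05, 0.14, 0]]' --delta_rot '[[0, 0, 0], [0, 0, 0], [0, 0, 0], [0, 0, 0]]' --grip '[1, 1, 1, 1]'

```text
clock: 5.85
eef_pos: [0.7623, -0.0017, 0.0274]
tool_rot: [-3.099, 0.511, -0.0]
force: [1.2, 2.1, 0.6]
grip_width: 0.0123
grasp_force: 30.0
```

Emit:
step_arm --slide '[[-0.05, 0.02, 0], [-0.12, 0.04, 0], [-0.19, 0.065, 0], [-0.27, 0.09, 0], [-0.35, 0.12, 0], [-0.43, 0.145, 0], [-0.47, 0.16, 0], [-0.47, 0.16, 0]]' --delta_rot '[[0, 0, 0], [0, 0, 0], [0, 0, 0], [0, 0, 0], [0, 0, 0], [0, 0, 0], [0, 0, 0], [0, 0, 0]]' --grip '[1, 1, 1, 1, 1, 1, 1, 1]'

```text
clock: 6.65
eef_pos: [0.7144, 0.0141, 0.0274]
tool_rot: [-3.099, 0.512, 0.001]
force: [-2.4, 3.2, 3.9]
grip_width: 0.0122
grasp_force: 30.0
```

```bash
cat > st.py <<'E'
from h import *
o=ctrl.observe(); y=R.from_rotvec(o["tool_rot"]).as_matrix()[:,1]
d=np.array([-.9472,.3206]);l=np.array([-.3206,-.9472]);r=o["eef_pos"][:2]-[.5508,.0708]
print("local",r@d,r@l,"hd",np.degrees(np.arctan2(y[1],y[0])),"F local",o["force"][:2]@d,o["force"][:2]@l,o["force"][2],"T",o["wrist_torque"],o["eef_pos"],o["grip_width"],"q6",o["qpos"][5],o["clock"])
E
python3 st.py
```

```text
local -0.17314160770010814 0.0012193788989786777 hd -108.76026365226905 F local 3.280458089276349 -2.290513865496152 3.8886121146064507 T [ 0.67234459  0.67501661 -0.24766588] [0.71441335 0.01413423 0.02742772] 0.012167242944060406 q6 1.8664609651112396 6.65
```

Emit:
step_arm --slide '[[-0.08, 0.025, 0], [-0.16, 0.05, 0], [-0.24, 0.08, 0], [-0.32, 0.105, 0], [-0.4, 0.13, 0], [-0.48, 0.16, 0], [-0.56, 0.19, 0], [-0.62, 0.21, 0], [-0.66, 0.22, 0]]' --delta_rot '[[0, 0, 0], [0, 0, 0], [0, 0, 0], [0, 0, 0], [0, 0, 0], [0, 0, 0], [0, 0, 0], [0, 0, 0], [0, 0, 0]]' --grip '[1, 1, 1, 1, 1, 1, 1, 1, 1]'

```text
clock: 7.55
eef_pos: [0.649, 0.0363, 0.0277]
tool_rot: [-3.099, 0.512, -0.001]
force: [6.9, 5.1, -0.6]
grip_width: 0.0116
grasp_force: 30.1
```

```bash
python3 st.py
```

```text
local -0.10406165690707331 0.0011541216507699077 hd -108.7475452161672 F local -4.909281510850898 -7.048756853419606 -0.5818560156935998 T [ 0.93493509 -1.15244028 -0.32953826] [0.64899992 0.03634369 0.02768943] 0.011567816109204055 q6 1.897154820456186 7.55
```

Emit:
step_arm --slide '[[-0.015, 0.015, 0], [-0.035, 0.022, 0], [-0.05, 0.027, 0], [-0.05, 0.027, 0]]' --delta_rot '[[0, 0, 0], [0, 0, 0], [0, 0, 0], [0, 0, 0]]' --grip '[1, 1, 1, 1]'

```text
clock: 7.95
eef_pos: [0.6439, 0.0386, 0.0274]
tool_rot: [3.1, -0.512, -0.001]
force: [0.5, 1.0, 1.5]
grip_width: 0.0118
grasp_force: 30.0
```

```bash
python3 st.py
```

```text
local -0.09851282388248889 0.0006890933732001754 hd -108.7532050539402 F local -0.13172215716450186 -1.0550027141998441 1.453863960534224 T [ 0.3570296   0.11933807 -0.2531998 ] [0.64389301 0.03856318 0.02738904] 0.01181347535214572 q6 1.9010922726654003 7.95
```

Emit:
step_arm --slide '[[-0.02, 0.007, 0], [-0.03, 0.01, 0], [-0.03, 0.01, 0]]' --delta_rot '[[0, 0, 0], [0, 0, 0], [0, 0, 0]]' --grip '[1, 1, 1]'

```text
clock: 8.25
eef_pos: [0.641, 0.0396, 0.0274]
tool_rot: [3.1, -0.512, -0.0]
force: [3.2, 1.7, 0.4]
grip_width: 0.0118
grasp_force: 30.0
```

```bash
python3 st.py
```

```text
local -0.0954425150034853 0.0006461144123665 hd -108.74814106652144 F local -2.4492369877063256 -2.6125484302031823 0.4368159277464533 T [ 0.36042252 -0.17242518 -0.20797751] [0.64099851 0.03958826 0.02742446] 0.011802932294154106 q6 1.9026774421577834 8.25
```

Emit:
step_arm --slide '[[-0.02, 0.007, 0], [-0.03, 0.01, 0], [-0.03, 0.01, 0]]' --delta_rot '[[0, 0, 0], [0, 0, 0], [0, 0, 0]]' --grip '[1, 1, 1]'

```text
clock: 8.55
eef_pos: [0.6403, 0.0396, 0.0287]
tool_rot: [3.099, -0.512, 0.01]
force: [14.2, -5.5, -1.2]
grip_width: 0.0118
grasp_force: 30.0
```

```bash
python3 st.py
```

```text
local -0.0947890030604208 0.0008833645458394813 hd -108.76571996023867 F local -15.234402362415333 0.6936627284560428 -1.2410271669664357 T [-0.96160501 -2.66761407 -0.24758908] [0.64030343 0.03957305 0.02866787] 0.011818595773637669 q6 1.9042992358161277 8.55
```

Emit:
step_arm --slide '[[-0.015, 0.005, 0], [-0.02, 0.007, 0], [-0.02, 0.007, 0]]' --delta_rot '[[0, 0, 0], [0, 0, 0], [0, 0, 0]]' --grip '[1, 1, 1]'

```text
clock: 8.85
eef_pos: [0.6401, 0.0396, 0.0297]
tool_rot: [3.099, -0.512, 0.018]
force: [24.0, -7.3, -0.7]
grip_width: 0.012
grasp_force: 30.0
```

```bash
python3 st.py
```

```text
local -0.09459191418505822 0.0008938467945314457 hd -108.7776624942662 F local -25.122717922801904 -0.7794900158579781 -0.6735357863600783 T [-1.86105785 -4.48047675 -0.30916451] [0.64011338 0.03962631 0.0296631 ] 0.011968985173989474 q6 1.9054021504848806 8.85
```

Contact with the stop is clear at 25 N. I'll relax, open and rise.

Emit:
step_arm --slide '[[0.02, -0.007, 0], [0.04, -0.013, 0], [0.04, -0.013, 0], [0.04, -0.013, 0], [0.04, -0.013, 0], [0.04, -0.013, 0], [0.04, -0.013, 0]]' --delta_rot '[[0, 0, 0], [0, 0, 0], [0, 0, 0], [0, 0, 0], [0, 0, 0], [0, 0, 0], [0, 0, 0]]' --grip '[1, 1, 1, -1, -1, -1, -1]'

```text
clock: 9.55
eef_pos: [0.64, 0.04, 0.0273]
tool_rot: [3.1, -0.511, -0.001]
force: [-0.1, 0.9, -0.4]
grip_width: 0.0407
grasp_force: 0.0
```

Emit:
step_arm --slide '[[0, 0, 0.2], [0, 0, 0.6], [0, 0, 1], [0, 0, 1], [0, 0, 1]]' --delta_rot '[[0, 0, 0], [0, 0, 0], [0, 0, 0], [0, 0, 0], [0, 0, 0]]' --grip '[-1, -1, -1, -1, -1]'

```text
clock: 10.05
eef_pos: [0.6403, 0.04, 0.128]
tool_rot: [-3.1, 0.511, -0.002]
force: [-0.1, 0.2, -1.1]
grip_width: 0.0806
grasp_force: 0.0
```

Emit:
step_arm --slide '[[0, 0.3, 0.5], [0, 0.6, 0.8], [0, 0.8, 0.9], [0, 1, 0.9], [0, 1, 0.9]]' --delta_rot '[[0, 0, 0.15], [0, 0, 0.3], [0, 0, 0.45], [0, 0, 0.5], [0, 0, 0.5]]' --grip '[-1, -1, -1, -1, -1]'

```text
clock: 10.55
eef_pos: [0.6396, 0.1421, 0.2159]
tool_rot: [3.139, -0.116, -0.003]
force: [0.2, -0.8, -0.2]
grip_width: 0.0943
grasp_force: 0.0
```

```bash
python3 st.py; python3 tr.py t4.png
python3 - <<'E'
from h import *
a=cv2.imread("pics/t4.png"); s=cams.capture("scene")[:,:,::-1]
cv2.imwrite("pics/t4c.png",np.hstack([cv2.resize(x,(400,300),interpolation=cv2.INTER_CUBIC) for x in (a[150:270,140:300+0],s[200:305,310:450])]))
E
```

```text
local -0.06121579179632464 -0.09596633567805296 hd -94.24982987936585 F local -0.4409306056194313 0.6927193495314886 -0.21031129935437212 T [ 0.0106676   0.03702166 -0.02524972] [0.63955287 0.14207551 0.21587255] 0.09425546185386395 q6 1.8075154705799246 10.55
```

View pics/t4c.png

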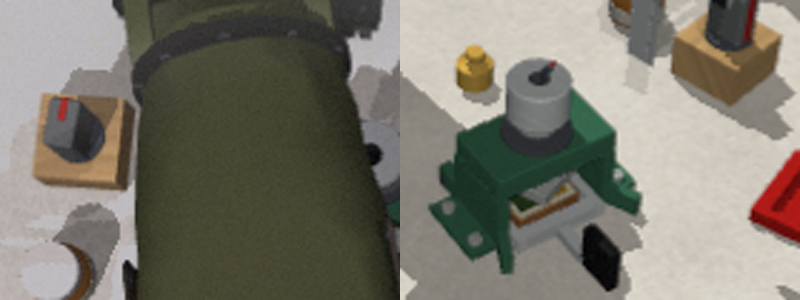

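The tray sits in the press under the platen, with its tab outside at about (600,258) in the crop, and nothing else has been disturbed. The stand and handle are unchanged, so I'll go to the handle.

Emit:
step_arm --slide '[[-0.15, 0.5, 0], [-0.25, 0.9, 0], [-0.25, 0.9, 0]]' --delta_rot '[[0, 0, 0], [0, 0, 0], [0, 0, 0]]' --grip '[-1, -1, -1]'

```text
clock: 10.95
eef_pos: [0.6138, 0.2331, 0.2163]
tool_rot: [-3.139, 0.117, 0.003]
force: [1.0, -0.9, 0.4]
grip_width: 0.0939
grasp_force: 0.0
```

Emit:
step_arm --slide '[[-0.15, 0.5, -0.1], [-0.27, 0.88, -0.2], [-0.27, 0.88, -0.36], [-0.27, 0.88, -0.36]]' --delta_rot '[[0, 0, 0], [0, 0, 0], [0, 0, 0], [0, 0, 0]]' --grip '[-1, -1, -1, -1]'

```text
clock: 11.35
eef_pos: [0.5874, 0.317, 0.1783]
tool_rot: [3.137, -0.121, -0.007]
force: [-0.4, -0.5, -1.3]
grip_width: 0.0938
grasp_force: 0.0
```

```bash
python3 st.py
python3 - <<'E'
from h import *
s=cams.capture("scene")[:,:,::-1]; a=cams.capture("top")[:,:,::-1]
cv2.imwrite("pics/s5.png",np.hstack([cv2.resize(x,(400,300),interpolation=cv2.INTER_CUBIC) for x in (s[130:250,360:520],a[140:260,100:260])]))
E
```

```text
local 0.04423789692181419 -0.24499197377930795 hd -94.43260025590546 F local 0.21932618501341195 0.650185225301367 -1.263147311732097 T [-0.02819746  0.06005908  0.02570584] [0.58744331 0.31704591 0.1783115 ] 0.0937741656468911 q6 2.0883733058758875 11.35
```

View pics/s5.png

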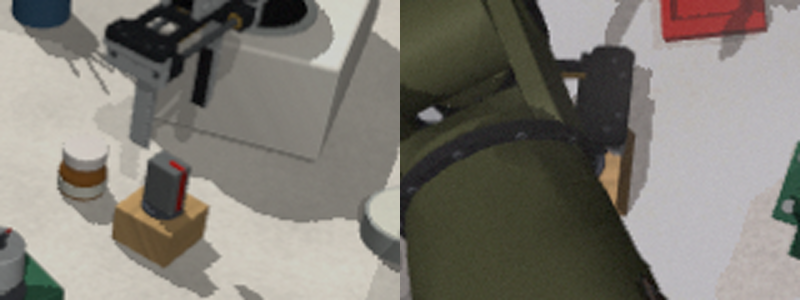

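The gripper is above the handle, with the handle at (167,185) in the left crop. The hotplate box is close on the +y side, so I'll check that clearance.

Run:
```python
from h import *
# box corners top view (64,163) and (98,268) top edge; scene top corner front (497,142)->base (490,188)
np.set_printoptions(precision=3,suppress=True)
for z in(.08,.12,.16): print(z,plane("top",[(64,163),(98,268)],z)[:,:2].tolist())
print(plane("scene",[(488,188),(418,180)],0), plane("scene",[(495,140),(423,125)],.12))
```

```text
0.08 [[0.677960355295478, 0.5503951613899813], [0.4537696384362084, 0.4641111014677738]]
0.12 [[0.6664586756986215, 0.5326881986498286], [0.44956543020101974, 0.4492127093280086]]
0.16 [[0.6549569961017648, 0.5149812359096758], [0.44536122196583106, 0.4343143171882434]]
[[0.649 0.59  0.   ]
 [0.466 0.491 0.   ]] [[0.612 0.654 0.12 ]
 [0.404 0.592 0.12 ]]
```

Emit:
step_arm --slide '[[0, 0, -0.4], [0, 0, -0.8], [0, 0, -1], [0, 0, -1], [0, 0, -1]]' --delta_rot '[[0, 0, 0], [0, 0, 0], [0, 0, 0], [0, 0, 0], [0, 0, 0]]' --grip '[-1, -1, -1, -1, -1]'

```text
clock: 11.95
eef_pos: [0.5892, 0.3173, 0.083]
tool_rot: [-3.139, 0.123, -0.002]
force: [-1.2, 0.3, -0.1]
grip_width: 0.0942
grasp_force: 0.0
```

```bash
python3 st.py
```

```text
local 0.04262503926449704 -0.2457713437378057 hd -94.5022969734815 F local 1.2461379692707766 0.10131482581596699 -0.08243323184520479 T [0.01163603 0.00079673 0.08480271] [0.58922092 0.31726706 0.08302996] 0.09423771056883157 q6 2.0886509098503754 11.95
```

Emit:
step_arm --slide '[[0, 0, 0], [0, 0, 0], [0, 0, 0], [0, 0, 0], [0, 0, 0], [0, 0, 0], [0, 0, 0], [0, 0, 0], [0, 0, 0], [0, 0, 0]]' --delta_rot '[[0, 0, 0], [0, 0, 0], [0, 0, 0], [0, 0, 0], [0, 0, 0], [0, 0, 0], [0, 0, 0], [0, 0, 0], [0, 0, 0], [0, 0, 0]]' --grip '[1, 1, 1, 1, 1, 1, 1, 1, 1, 1]' --newtons 40

```text
clock: 12.95
eef_pos: [0.588, 0.3184, 0.0816]
tool_rot: [-3.139, 0.121, 0.0]
force: [-2.4, 3.4, 2.4]
grip_width: 0.0261
grasp_force: 39.9
```

```bash
python3 st.py
```

```text
local 0.04415932659205966 -0.24641858758216187 hd -94.40912733354529 F local 3.376530008100476 -2.448854846735354 2.4036946453409676 T [0.66184644 0.52571701 0.05681603] [0.58797512 0.31837205 0.08163739] 0.026118230062568398 q6 2.0888405848099443 12.95
```

Gripped at 26 mm and 40 N. Next: lift, then carry it over the hub while turning +97.6°.

Emit:
step_arm --slide '[[0, 0, 0.15], [0, 0, 0.4], [0, 0, 0.7], [0, 0, 0.9], [0, 0, 0.9]]' --delta_rot '[[0, 0, 0], [0, 0, 0], [0, 0, 0], [0, 0, 0], [0, 0, 0]]' --grip '[1, 1, 1, 1, 1]'

```text
clock: 13.45
eef_pos: [0.5893, 0.3182, 0.1755]
tool_rot: [-3.137, 0.122, -0.008]
force: [0.5, 0.0, -1.9]
grip_width: 0.0255
grasp_force: 39.9
```

Emit:
step_arm --slide '[[-0.02, -0.1, 0.2], [-0.05, -0.3, 0.45], [-0.09, -0.55, 0.7], [-0.12, -0.8, 0.7], [-0.12, -0.8, 0.7]]' --delta_rot '[[0, 0, 0.2], [0, 0, 0.4], [0, 0, 0.6], [0, 0, 0.8], [0, 0, 0.9]]' --grip '[1, 1, 1, 1, 1]'

```text
clock: 13.95
eef_pos: [0.5762, 0.2353, 0.2415]
tool_rot: [3.086, 0.584, 0.0]
force: [-0.0, 0.8, -1.0]
grip_width: 0.0259
grasp_force: 39.9
```

Emit:
step_arm --slide '[[-0.02, -0.2, 0], [-0.06, -0.45, 0], [-0.1, -0.7, 0], [-0.12, -0.8, 0], [-0.12, -0.8, 0]]' --delta_rot '[[0, 0, 0.2], [0, 0, 0.4], [0, 0, 0.6], [0, 0, 0.8], [0, 0, 0.9]]' --grip '[1, 1, 1, 1, 1]'

```text
clock: 14.45
eef_pos: [0.5638, 0.1563, 0.2406]
tool_rot: [2.878, 1.259, -0.002]
force: [-0.4, 0.2, -1.5]
grip_width: 0.0258
grasp_force: 39.9
```

Emit:
step_arm --slide '[[-0.02, -0.2, 0], [-0.06, -0.45, 0], [-0.1, -0.7, 0], [-0.13, -0.87, 0], [-0.13, -0.87, 0], [-0.13, -0.87, 0]]' --delta_rot '[[0, 0, 0.2], [0, 0, 0.4], [0, 0, 0.6], [0, 0, 0.8], [0, 0, 0.9], [0, 0, 0.9]]' --grip '[1, 1, 1, 1, 1, 1]'

```text
clock: 15.05
eef_pos: [0.5509, 0.0704, 0.2407]
tool_rot: [-2.526, -1.866, 0.002]
force: [0.6, 0.3, -1.7]
grip_width: 0.0259
grasp_force: 39.9
```

Emit:
step_arm --slide '[[0, 0, 0], [0, 0, 0], [0, 0, 0], [0, 0, 0], [0, 0, 0]]' --delta_rot '[[0, 0, 0.25], [0, 0, 0.5], [0, 0, 0.7], [0, 0, 0.7], [0, 0, 0.7]]' --grip '[1, 1, 1, 1, 1]'

```text
clock: 15.55
eef_pos: [0.5511, 0.0712, 0.241]
tool_rot: [-2.167, -2.274, 0.001]
force: [0.3, -0.5, -1.2]
grip_width: 0.0257
grasp_force: 39.9
```

```bash
python3 st.py
python3 - <<'E'
from h import *
s=cams.capture("scene")[:,:,::-1]; cv2.imwrite("pics/s6.png",s)
cv2.imwrite("pics/s6c.png",cv2.resize(s[140:275,280:460],(800,600),interpolation=cv2.INTER_CUBIC))
E
```

```text
local -0.00012216432321772685 -0.000431382452257013 hd 2.7684846295945063 F local -0.45398103262725875 0.4111817418521185 -1.1741045295505992 T [-0.03612144 -0.0795205  -0.00432661] [0.55105402 0.07116945 0.24104574] 0.025702780934135323 q6 0.01426771000570967 15.55
```

View pics/s6c.png

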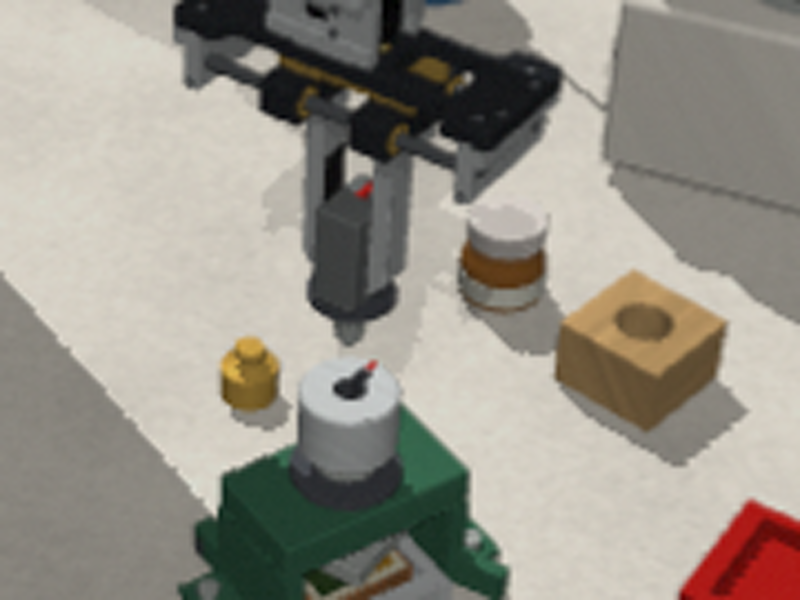

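The handle is held upright above the hub. The shaft tip is at crop (349,340), the bore at (350,388), and the red marks on the key and keyway both point the same way. I'll compare these with the predicted pixels.

Run:
```python
from m import *
s=cv2.imread("pics/s6.png"); S=1/4.444
t=np.array([.5511,.0712,.241-.0686]); 
print("pred tip",proj("scene",[t,t+[.01,0,0],t+[0,.01,0],t+[0,0,.01]]).tolist(),"collar",proj("scene",[t+[0,0,.032]]),"hub",proj("scene",[[.5506,.0708,.14]]))
o=np.array([280,140]);print("tip obs(bottom)",np.array([349,345])*S+o-.4,"collar obs",np.array([352,297])*S+o-.4)
k=cont(s,(340,188,375,214),lambda c:c.max(2)<62,6); print("collar bbox",k.min(0),k.max(0))
k=cont(s,(343,218,375,250),lambda c:c.min(2)>125,6); print("hubface",k.min(0),k.max(0))
k0=cont(cv2.imread("pics/scene0.png"),(350,220,366,238),lambda c:c.max(2)<70,6); print("bore",k0.min(0),k0.max(0))
```

```text
pred tip [[359.07756346775005, 217.18730000196905], [362.5707579360569, 218.98631798263318], [361.69596113954736, 215.0220472804776], [359.2495530062554, 213.84163262997464]] collar [[359.6344 206.3492]] hub [[358.2582 227.7757]]
tip obs(bottom) [358.1329 217.2328] collar obs [358.8079 206.4317]
collar bbox [349.75 189.75] [367.9167 211.9167]
hubface [342.5833 217.5833] [374.4167 240.5833]
bore [354.9167 223.0833] [362.25   229.0833]
```

Emit:
step_arm --slide '[[0.007, 0.005, -0.15], [0.007, 0.005, -0.28], [0.007, 0.005, -0.33], [0.007, 0.005, -0.36], [0.007, 0.005, -0.38], [0.007, 0.005, -0.38]]' --delta_rot '[[0, 0, 0], [0, 0, 0], [0, 0, 0], [0, 0, 0], [0, 0, 0], [0, 0, 0]]' --grip '[1, 1, 1, 1, 1, 1]'

```text
clock: 16.2
eef_pos: [0.5519, 0.0715, 0.2035]
tool_rot: [2.163, 2.278, 0.0]
force: [-0.4, 0.2, -1.6]
grip_width: 0.0259
grasp_force: 39.9
```

```bash
cat > k.py <<'E'
from h import *
np.set_printoptions(precision=4,suppress=True)
o=ctrl.observe(); M=R.from_rotvec(o["tool_rot"]).as_matrix(); print(o["eef_pos"],"hd",np.degrees(np.arctan2(M[1,1],M[0,1]))+90,"F",o["force"],"T",o["wrist_torque"],"z",M[:,2],o["grip_width"],o["clock"])
E
python3 k.py
```

```text
[0.5519 0.0715 0.2035] hd 92.96482734619444 F [-0.4285  0.1966 -1.5725] T [-0.0043 -0.1049 -0.0309] z [ 0.0001  0.     -1.    ] 0.02593959001136865 16.2
```

Tip is about 5 mm into the bore with no load. I'll keep going down gently.

Emit:
step_arm --slide '[[0, 0, -0.03], [0, 0, -0.05], [0, 0, -0.05]]' --delta_rot '[[0, 0, 0], [0, 0, 0], [0, 0, 0]]' --grip '[1, 1, 1]'

```text
clock: 16.5
eef_pos: [0.552, 0.0718, 0.1987]
tool_rot: [2.163, 2.278, 0.001]
force: [-0.2, 2.9, 3.1]
grip_width: 0.0257
grasp_force: 39.9
```

```bash
python3 k.py
```

```text
[0.552  0.0718 0.1987] hd 92.98452954716174 F [-0.2441  2.8501  3.0861] T [ 0.666   0.0521 -0.0021] z [ 0.0006  0.0006 -1.    ] 0.025728725141746584 16.5
```

Emit:
step_arm --slide '[[0, 0, -0.03], [0, 0, -0.06], [0, 0, -0.06]]' --delta_rot '[[0, 0, 0], [0, 0, 0], [0, 0, 0]]' --grip '[1, 1, 1]'

```text
clock: 16.8
eef_pos: [0.5519, 0.0717, 0.1922]
tool_rot: [-2.163, -2.278, -0.001]
force: [-1.5, 4.3, 5.2]
grip_width: 0.0258
grasp_force: 39.9
```

```bash
python3 k.py
```

```text
[0.5519 0.0717 0.1922] hd 92.98365181853501 F [-1.5414  4.3029  5.1672] T [0.9794 0.0301 0.0194] z [ 0.0002  0.0004 -1.    ] 0.025826182159030382 16.8
```

The bore wall is pushing the tool towards +y, so I'll shift 1 mm that way and carry on down.

Emit:
step_arm --slide '[[-0.003, 0.01, 0], [-0.003, 0.01, 0]]' --delta_rot '[[0, 0, 0], [0, 0, 0]]' --grip '[1, 1]'

```text
clock: 17.0
eef_pos: [0.5514, 0.0726, 0.1921]
tool_rot: [-2.162, -2.278, 0.001]
force: [0.7, 4.2, 0.1]
grip_width: 0.0261
grasp_force: 39.9
```

```bash
python3 k.py
```

```text
[0.5514 0.0726 0.1921] hd 92.98222445583464 F [0.7134 4.1512 0.1047] T [ 0.8479 -0.2081  0.0136] z [-0.0007  0.0001 -1.    ] 0.026084821325287208 17.0
```

Emit:
step_arm --slide '[[0, 0, -0.02], [0, 0, -0.04], [0, 0, -0.04]]' --delta_rot '[[0, 0, 0], [0, 0, 0], [0, 0, 0]]' --grip '[1, 1, 1]'

```text
clock: 17.3
eef_pos: [0.5514, 0.0726, 0.1879]
tool_rot: [-2.163, -2.278, 0.001]
force: [-0.4, 4.8, -2.7]
grip_width: 0.0258
grasp_force: 39.9
```

```bash
python3 k.py;  python3 - <<'E'
from h import *
s=cams.capture("scene")[:,:,::-1]; cv2.imwrite("pics/s7.png",s)
cv2.imwrite("pics/s7c.png",cv2.resize(s[180:285,300:440],(800,600),interpolation=cv2.INTER_CUBIC))
E
```

```text
[0.5514 0.0726 0.1879] hd 92.97800041124235 F [-0.3546  4.8396 -2.7374] T [ 1.1284 -0.1281 -0.0055] z [-0.0007  0.0002 -1.    ] 0.02581827289437673 17.3
```

View pics/s7c.png

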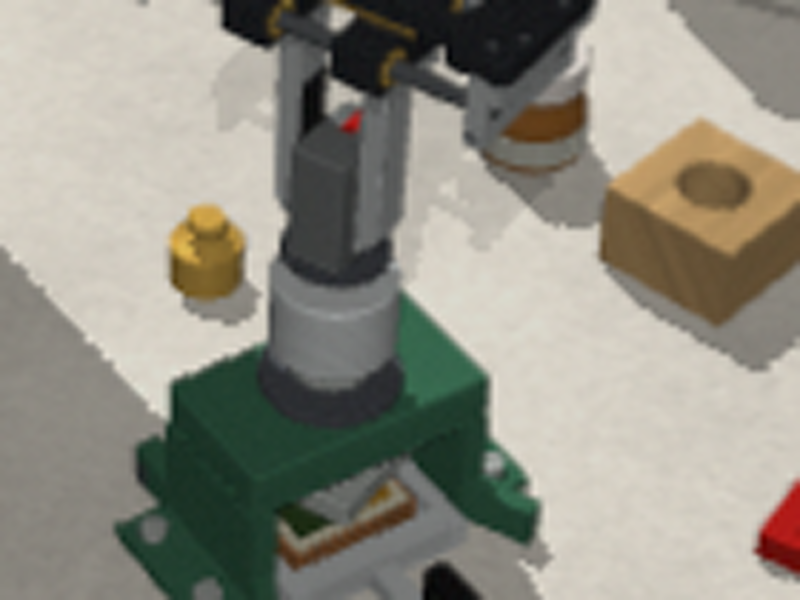

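The shaft is well into the bore and the collar is approaching the hub face. There is no upward load 6 mm past where the key would first touch, so the key is in the keyway. I'll continue down.

Emit:
step_arm --slide '[[0, 0.01, -0.02], [0, 0.01, -0.04], [0, 0.01, -0.06], [0, 0.01, -0.08], [0, 0.01, -0.08]]' --delta_rot '[[0, 0, 0], [0, 0, 0], [0, 0, 0], [0, 0, 0], [0, 0, 0]]' --grip '[1, 1, 1, 1, 1]'

```text
clock: 17.85
eef_pos: [0.5514, 0.0733, 0.18]
tool_rot: [-2.163, -2.278, 0.001]
force: [0.4, -0.5, -1.2]
grip_width: 0.0258
grasp_force: 39.9
```

```bash
python3 k.py
```

```text
[0.5514 0.0733 0.18  ] hd 92.97241351865848 F [ 0.3662 -0.4793 -1.2379] T [-0.0392 -0.1288 -0.0298] z [-0.0006 -0.0003 -1.    ] 0.025800748211993293 17.85
```

Emit:
step_arm --slide '[[0, 0, -0.02], [0, 0, -0.04], [0, 0, -0.05], [0, 0, -0.05]]' --delta_rot '[[0, 0, 0], [0, 0, 0], [0, 0, 0], [0, 0, 0]]' --grip '[1, 1, 1, 1]' --newtons 60

```text
clock: 18.25
eef_pos: [0.5517, 0.0735, 0.1757]
tool_rot: [2.163, 2.278, 0.0]
force: [-0.6, -0.1, 2.0]
grip_width: 0.0259
grasp_force: 59.9
```

```bash
python3 k.py
```

```text
[0.5517 0.0735 0.1757] hd 92.97800980377157 F [-0.6435 -0.051   2.0091] T [-0.0049  0.1092  0.0103] z [ 0.0004 -0.     -1.    ] 0.025881037648294483 18.25
```

The collar is on the hub (force turned upward at z = 0.1757). Next I'll push through the spring travel.

Emit:
step_arm --slide '[[0, 0, -0.02], [0, 0, -0.04], [0, 0, -0.06], [0, 0, -0.08], [0, 0, -0.08]]' --delta_rot '[[0, 0, 0], [0, 0, 0], [0, 0, 0], [0, 0, 0], [0, 0, 0]]' --grip '[1, 1, 1, 1, 1]'

```text
clock: 18.75
eef_pos: [0.5517, 0.0735, 0.1675]
tool_rot: [2.163, 2.278, 0.0]
force: [-1.9, -0.5, 6.7]
grip_width: 0.0257
grasp_force: 59.9
```

```bash
python3 k.py
```

```text
[0.5517 0.0735 0.1675] hd 92.97886435842925 F [-1.9367 -0.4975  6.6964] T [0.0171 0.3459 0.0412] z [ 0.0004  0.     -1.    ] 0.02571543843039267 18.75
```

Emit:
step_arm --slide '[[0, 0, -0.02], [0, 0, -0.04], [0, 0, -0.06], [0, 0, -0.06]]' --delta_rot '[[0, 0, 0], [0, 0, 0], [0, 0, 0], [0, 0, 0]]' --grip '[1, 1, 1, 1]'

```text
clock: 19.15
eef_pos: [0.5517, 0.0735, 0.162]
tool_rot: [2.163, 2.278, 0.001]
force: [-4.8, -1.5, 12.6]
grip_width: 0.0254
grasp_force: 59.9
```

```bash
python3 k.py
```

```text
[0.5517 0.0735 0.162 ] hd 92.97941951635121 F [-4.7726 -1.5414 12.6238] T [0.0141 0.8342 0.0492] z [ 0.0008  0.0001 -1.    ] 0.02542374817679984 19.15
```

Emit:
step_arm --slide '[[0, 0, -0.015], [0, 0, -0.03], [0, 0, -0.03]]' --delta_rot '[[0, 0, 0], [0, 0, 0], [0, 0, 0]]' --grip '[1, 1, 1]'

```text
clock: 19.45
eef_pos: [0.5518, 0.0735, 0.1602]
tool_rot: [2.162, 2.278, 0.002]
force: [-7.9, -2.3, 21.8]
grip_width: 0.0252
grasp_force: 59.9
```

```bash
python3 k.py
```

```text
[0.5518 0.0735 0.1602] hd 92.98491566263199 F [-7.9385 -2.291  21.8412] T [0.0912 1.6611 0.0593] z [ 0.0016  0.0002 -1.    ] 0.025205250825807362 19.45
```

Emit:
step_arm --slide '[[-0.006, -0.003, -0.01], [-0.006, -0.003, -0.01], [-0.006, -0.003, -0.01]]' --delta_rot '[[0, 0, 0], [0, 0, 0], [0, 0, 0]]' --grip '[1, 1, 1]'

```text
clock: 19.75
eef_pos: [0.5517, 0.0734, 0.1601]
tool_rot: [2.161, 2.277, 0.005]
force: [-8.1, -0.5, 28.2]
grip_width: 0.0259
grasp_force: 59.9
```

Emit:
step_arm --slide '[[0, 0, 0], [0, 0, 0], [0, 0, 0], [0, 0, 0], [0, 0, 0], [0, 0, 0]]' --delta_rot '[[0, 0, 0], [0, 0, 0], [0, 0, 0], [0, 0, 0], [0, 0, 0], [0, 0, 0]]' --grip '[1, 1, 1, 1, 1, 1]'

```text
clock: 20.35
eef_pos: [0.5517, 0.0734, 0.1601]
tool_rot: [2.162, 2.277, 0.005]
force: [-8.1, -0.5, 28.3]
grip_width: 0.0255
grasp_force: 59.9
```

```bash
python3 k.py;  python3 - <<'E'
from h import *
s=cams.capture("scene")[:,:,::-1]
cv2.imwrite("pics/s8c.png",cv2.resize(s[180:300,300:460],(800,600),interpolation=cv2.INTER_CUBIC))
E
```

```text
[0.5517 0.0734 0.1601] hd 92.98103966268724 F [-8.1102 -0.5217 28.3267] T [0.4373 1.7551 0.13  ] z [ 0.0034  0.0007 -1.    ] 0.025547215508343653 20.35
```

View pics/s8c.png

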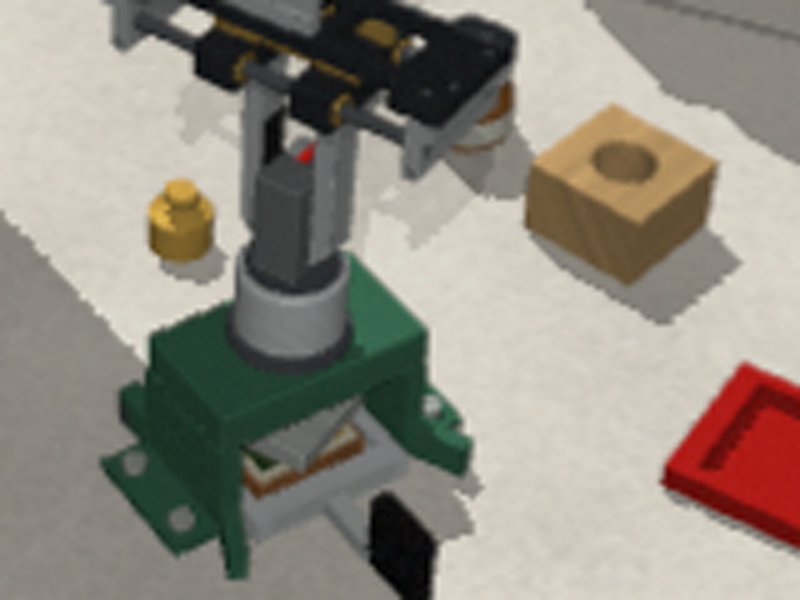

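The collar is flush on the lowered hub at about (293,275), and the platen rests on the panel at about (310,440). The z reading stayed at 0.160 while the force rose from 22 to 28 N, so the hub is on its hard stop. Handing in.

```bash
python3 -c "
from plant import ctrl
print(ctrl.sign_off())"
```

```text
the job is handed in; nothing more can be done
None
```

I handed the job in at about 20 s: the tray is against its stop, the key is home with the collar on the hub, and the arm is still gripping the handle and holding the hub at its bottom stop with about 28 N; the last views show the jar and weight undisturbed, while the spatula was not re-checked.

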